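# Stand up the toppled instrument stand and park it on its mat

### The arm

A 7-joint arm with a two-finger parallel gripper is mounted at the origin on the work surface. World frame = base frame: x ahead of the robot, y to its left, z up, the work surface at z = 0. Lengths are in m, angles in rad, forces in N, time in s.
With the tool pointing down it reaches from about 0.4 to 0.9 m from the base axis. Payload 5.6 kg.
Tool frame: the origin (TCP) lies midway between the tips of the shut fingers; the grasp point (between the pads) lies 19 mm behind it (grasp_offset is the distance from the TCP to the grasp point, in m); z points along the fingers, y is the line along which they close (so a half turn about z gives the same grasp; the last joint's range is limited). The gripper opens to 92 mm and grips with 3 to 60 N. Pads are 20 mm wide; open, the fingers measure 128 mm over their backs; the gripper's body (75 mm by 189 mm) begins 69 mm behind the grasp point.
Start: joints at [1.272, 0.468, -0.012, 1.603, 0.006, 1.071, -0.056], TCP at [0.164, -0.629, 0.215] pointing down, gripper open.
Joint ranges: [-2.53, 2.53], [-0.31, 2.02], [-1.57, 1.55], [0.28, 2.44], [-1.29, 4.43], [0.15, 1.84], [-2.92, 2.92]. Speed limits (rad/s): [2.57, 2.57, 3.14, 3.14, 3.14, 3.14, 3.14].

### API

Orientations are given as a 3x3 rotation matrix whose columns are the frame's x, y, z axes.
In Python, from bench import * gives the robot as it stands.
- The arm moves only by the tool arm_command, never from a script. Its argument "plan" is text: rows parted by semicolons, each of 7 numbers parted by spaces: the shift along the tool's x, y, z in m, then the turn, a rotation vector about the tool's x, y, z in rad, then the opening, from -1 (shut) to 1 (fully open). In form: tx ty tz rx ry rz fingers; .... A call has exactly 5 rows; each row is the pose to reach, as a shift and turn from the pose commanded when the call began, along the tool's axes at that moment; what a row does not reach only later rows make up. A row lasts 1/8 s, in which the tool goes at most 62.5 mm and 10.7 degrees, less where a joint would pass 70% of its speed; a pose out of reach is approached as far as the arm can. A call with a gripper value outside its range is refused whole. The fingers move at their own pace and stop on an object; "force" is the grip in N (left out, the last holds). Time passes only in rows, so rows that repeat a pose let the fingers close, or fill a call up. It gives the time, the measured TCP pose, the force, the opening and the grip force at its end, in the units of the state.
- get_obs(): the state, without advancing time (a new reading comes with each control period).
- read_camera(name): name is "scene" or "top"; returns a dict with "img" (384x512x3 uint8, red, green, blue), "intrinsics" (3x3 intrinsics, pixels), "R" (3x3) and "t" (3): a world point X has camera coordinates R X + t. Camera axes: x right, y down, z forward; pixel columns grow to the right and rows downward; lengths in m; the calibration is good to about 2 mm. A picture is of the moment at which its call begins. There is no depth.
- finish_job(): hands the job in; it is judged then, once.
Trained networks look in a picture, given as the dict that the camera call returned (one of the last four; its "shot" number tells which), for a name from the list of things; names that differ only in an ending like _2 or _b are one class to them, and where a whole thing is asked for, a point or a joint stands for the part that bears it (a point fixed in the world has none). Each returns a list of dicts, best first, with "confidence" (0 to 1); they miss things now and then, are a little off and sometimes report something else, mostly with a low value. They report only what shows in the picture. A call takes as long as a camera call.
- spot_in(picture, name): "rect" ([left, top, right, bottom] in pixels, round what is visible of it).
- tip_of(picture, name): "xy" ([column, row] in pixels: a listed point, or the origin of a listed thing).
The state is a dict: "time": time; "joint_pos": joint angles; "joint_vel": joint speeds; "effort": joint torques, N m; "eef_pos": TCP position; "ee_rot": TCP orientation; "force": force on the tool from outside, world axes, zero at the start; "moment": the same for the moment, N m; "grip_width": finger opening in m; "grasp_force": force on a finger pad.
Only numpy, scipy, OpenCV 4.12 (cv2) and the standard library are available. Lean on these libraries where they do the work, as an engineer would, in place of code of your own. Each camera call takes 0.05 s, during which the arm holds its last target. There are 200 camera calls.

### The job

The small instrument stand has been knocked over and lies on its back. Tip it up so that it stands on its base again, then move it so that it stands upright with its whole base on the round green mat, about in the middle, and let go of it. Leave everything else on the bench where it is.

Things in the scene. Friction and masses are not known exactly. Their poses are not given: they have to be found in the camera images.
- stand: Instrument stand, 195 mm tall, 0.75 kg (mass, friction vary some 20 %). Origin: centre of the base's underside. Own axes: z from base up the post, x rear to front, y along the width. Base: blue plate 110 (x) x 120 (y) x 14 (z) mm. It starts lying on its back: own x straight up, base a wall 110 mm high standing on its rear edge, post and crossbar level along the bench, pointing along own z
- plate (a point): Centre of the base's upper face (own z = 14 mm), the side the post is on. Pushing the upper half of the lying stand's base level on this face, towards the underside (along minus own z), with about 2 N, tips the stand over its rear edge (the edge on the bench); turned by some 25 to 30 degrees, it falls onto its base by itself and stays standing
- bar (a point): Centre of the white crossbar (own x = -43, z = 158 mm): 24 (x) x 120 (y) x 14 (z) mm, rear flush with the base's rear edge, four small steel hooks reaching forward to x = -15 and up to z = 169 mm. It sits on a 14 x 14 mm aluminium post at x = -41, y = 0, z = 14 to 151 mm. The centre of mass is about 23 mm above the underside, 50 mm ahead of the rear edge
- knob (a point): Centre of the orange knob on top of the stand, a cylinder 22 mm in diameter and 30 mm long along own z (z = 165 to 195 mm, this point at x = -41, z = 180 mm): the place to take hold of the stand when it is upright
- mat: Round green parking mat with a thin white line near its edge, 210 mm in diameter, about 1 mm thick film level with the bench (no edge to catch on), fixed. Origin: its centre on the bench top
- bottle: Clear glass bottle with a blue cap, 72 mm in diameter, 170 mm tall, bystander. Origin: centre of its underside
- rack: White tube rack with six capped tubes, 70 x 185 x 110 mm, bystander. Origin: centre of its underside
- weight: Dark red ring-shaped flask weight lying flat, 90 mm across, 22 mm tall, bystander. Origin: centre of its underside
- dishes: Stack of four clear culture dishes, 92 mm across, 55 mm tall, bystander. Origin: centre of its underside
- beaker: Glass beaker, 84 mm across, 100 mm tall, bystander. Origin: centre of its underside
- cup: Black plastic cup, 80 mm across, 90 mm tall, bystander. Origin: centre of its underside
- pencil: Yellow pencil lying on the bench, 162 mm long, 8 mm thick, bystander. Origin: its middle, on the bench

How it is judged:
At the end, for the whole second after the job is handed in: The stand is upright (own z within 3.4 degrees of vertical), its base rests on the bench with its centre within 42 mm of the mat's centre (which holds whenever the whole base is on the mat), it is at rest and released, and no bystander has been moved by more than 30 mm or tipped (angle between stand's own z axis and vertical below 0.06 rad and horizontal distance between stand and mat below 0.042 m and height (world z) of stand between -0.004 and 0.004 m and linear speed of stand below 0.01 m/s and angular speed of stand below 0.05 rad/s and contact force between the fingers and stand below 0.1 N); the robot touches nothing.
It fails at once if a bystander is pushed away by more than 30 mm or tipped over (distance of any of bottle, rack, weight, dishes, beaker, cup, pencil from where it was at the start of the episode above 0.03 m or angle between any of bottle, beaker, cup, rack's own z axis and vertical above 0.5 rad).
It also fails if it takes over 58 s, if anything falls off the work surface, if the arm or the gripper's body presses on something with over 40 N, if the wrist force passes 120 N, or if a joint passes its speed limit or range.

## Working session

There is one attempt and no reset: what is moved stays moved. The work goes in short steps, Python scripts to look and compute and a tool call to move; the robot and the scene stay as the last step left them, time stands still between calls to the robot, and variables do not carry over. Pictures are saved under pics/ and viewed, at most 10 in all, crops included, and the job is handed in when it is done.

Besides the shell and the picture viewer there is one more tool, called after "Request:" as name(argument=value, ...) on one line, values as JSON. arm_command: Moves the arm, as the interface text tells. Its arguments: {"type":"object","properties":{"plan":{"type":"string"},"force":{"type":"number"}},"required":["plan"]}

```bash
mkdir -p pics
cat > h.py <<'E'
from bench import *
import numpy as np, cv2
def ray(c,uv,z):
    K,R,t=[np.array(c[k]) for k in("intrinsics","R","t")]
    d=R.T@np.linalg.solve(K,[uv[0],uv[1],1]); o=-R.T@t
    return o+d*(z-o[2])/d[2]
def proj(c,X):
    K,R,t=[np.array(c[k]) for k in("intrinsics","R","t")]
    p=K@(R@np.array(X)+t); return p[:2]/p[2]
def save(c,n,s=1.5):
    cv2.imwrite(n,cv2.resize(c["img"][:,:,::-1],None,fx=s,fy=s))
def tri(cs,uvs):
    A=[];b=[]
    for c,uv in zip(cs,uvs):
        K,R,t=[np.array(c[k]) for k in("intrinsics","R","t")]
        P=K@np.c_[R,t]
        for i in(0,1):
            r=P[i]-uv[i]*P[2];A.append(r[:3]);b.append(-r[3])
    return np.linalg.lstsq(np.array(A),np.array(b),rcond=None)[0]
E
python3 - <<'E'
from h import *
np.set_printoptions(precision=3,suppress=True)
o=get_obs();print(o["time"],o["eef_pos"],o["ee_rot"])
cs=[read_camera("scene"),read_camera("top")]
for n,c in zip("st",cs): save(c,f"pics/{n}0.png")
for n in["stand","plate","bar","knob","mat","bottle","rack","weight","dishes","beaker","cup","pencil"]:
    r=[tip_of(c,n)[:1] for c in cs]; q=[spot_in(c,n)[:1] for c in cs]
    f=lambda l:[(np.round(x[0].get("xy",x[0].get("rect"))),round(x[0]["confidence"],2)) if x else None for x in l]
    print(n,f(r),f(q),end=" ")
    for c,x in zip(cs,r):
        if x: print(ray(c,x[0]["xy"],0),end=" ")
    if all(r): print("TRI",tri(cs,[x[0]["xy"] for x in r]))
    else: print()
E
```

```text
0.0 [ 0.164 -0.628  0.214] [[ 0.967  0.253 -0.001]
 [ 0.253 -0.967  0.002]
 [-0.    -0.002 -1.   ]]
stand [(array([258., 179.]), 0.56), (array([288., 200.]), 0.66)] [(array([236., 156., 273., 193.]), 0.95), (array([281., 174., 343., 225.]), 0.6)] [ 0.522 -0.186  0.   ] [ 0.552 -0.135  0.   ] TRI [ 0.53  -0.129  0.048]
plate [(array([258., 176.]), 0.7), (array([290., 202.]), 0.78)] [(array([235., 160., 269., 190.]), 0.89), (array([281., 174., 344., 225.]), 0.84)] [ 0.524 -0.207  0.   ] [ 0.545 -0.142  0.   ] TRI [ 0.527 -0.135  0.058]
bar [(array([247., 165.]), 0.77), (array([331., 191.]), 0.85)] [(array([232., 159., 270., 190.]), 0.58), (array([280., 175., 345., 222.]), 0.68)] [ 0.572 -0.281  0.   ] [ 0.578 -0.281  0.   ] TRI [ 0.575 -0.281  0.001]
knob [(array([247., 159.]), 0.91), (array([338., 192.]), 0.91)] [(array([235., 158., 267., 190.]), 0.96), (array([281., 176., 342., 224.]), 0.72)] [ 0.574 -0.327  0.   ] [ 0.573 -0.305  0.   ] TRI [ 0.571 -0.301  0.018]
mat [(array([240., 248.]), 0.71), (array([192., 197.]), 0.73)] [(array([210., 224., 273., 276.]), 0.97), (array([162., 16
[... 897 characters left out ...]
 [0.526 0.438 0.   ] TRI [ 0.527  0.438 -0.   ]
beaker [(array([294., 147.]), 0.75), (array([380., 254.]), 0.95)] [(array([287., 122., 305., 152.]), 0.76), (array([373., 235., 408., 262.]), 0.62)] [ 0.374 -0.422  0.   ] [ 0.364 -0.425  0.   ] TRI [ 0.369 -0.427 -0.004]
cup [(array([243., 139.]), 0.67), (array([386., 188.]), 0.74)] [(array([234., 118., 256., 145.]), 0.89), (array([379., 168., 413., 194.]), 0.84)] [ 0.606 -0.481  0.   ] [ 0.582 -0.47   0.   ] TRI [ 0.594 -0.47   0.004]
pencil [(array([172., 245.]), 0.7), (array([116., 277.]), 0.63)] [(array([295., 316., 344., 321.]), 0.46), (array([113., 255., 119., 299.]), 0.42)] [0.795 0.181 0.   ] [0.32  0.433 0.   ] TRI [0.526 0.404 0.274]
```

View pics/t0.png

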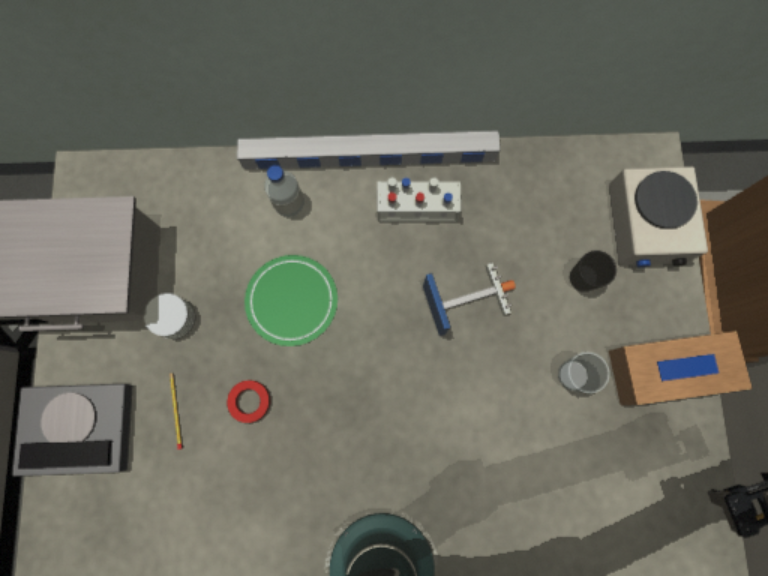

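View pics/s0.png

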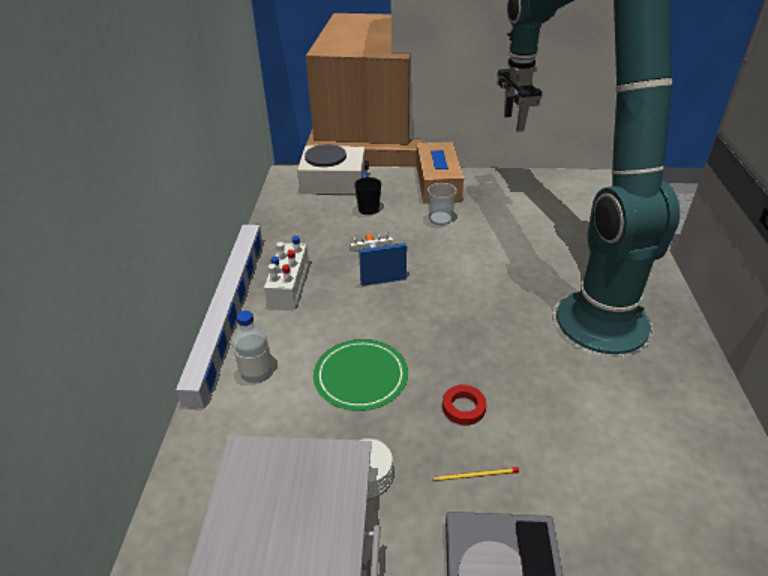

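The top view shows the stand's blue base at about (438,303), the crossbar at (499,290), the knob at (509,287) and the mat at (291,300), all in 1.5x pixels. The scene view agrees: the base is a wall standing at (383,263). I'll measure these exactly and work out the push pose.

```bash
cat >> h.py <<'E'
np.set_printoptions(precision=3,suppress=True)
from scipy.spatial.transform import Rotation as Ro
def shift(p,R=None,o=None):
    o=o or get_obs(); T=np.array(o["ee_rot"]); R=T if R is None else R
    return T.T@(np.array(p)-o["eef_pos"]), Ro.from_matrix(T.T@R).as_rotvec()
E
python3 - <<'E'
from h import *
c=read_camera("top"); im=c["img"]; hsv=cv2.cvtColor(im,cv2.COLOR_RGB2HSV)
def blob(lo,hi,box):
    m=cv2.inRange(hsv,lo,hi); k=np.zeros_like(m); a,b,d,e=box; k[b:e,a:d]=m[b:e,a:d]
    return np.argwhere(k)[:,::-1].astype(np.float32)
p=blob((100,100,40),(125,255,255),(270,170,310,230))
bx=cv2.boxPoints(cv2.minAreaRect(p)); print("base px",bx.round(1))
for z in(0.11,):print([ray(c,q,z)[:2] for q in bx])
k=blob((3,130,100),(18,255,255),(320,180,350,205)).mean(0); kn=ray(c,k,.014);print("knob",k,kn)
g=blob((50,120,50),(75,255,255),(150,160,235,240)); print("mat",ray(c,cv2.minEnclosingCircle(g)[0],0),cv2.minEnclosingCircle(g))
E
```

```text
base px [[283.5 183.5]
 [287.5 182.1]
 [299.8 217.7]
 [295.7 219.1]]
[array([ 0.584, -0.112]), array([ 0.588, -0.125]), array([ 0.476, -0.157]), array([ 0.472, -0.144])]
knob [338.28 190.12] [ 0.578 -0.303  0.014]
mat [1.366 0.923 0.   ] ((0.0, 0.0), 0.0)
```

```bash
cat >> h.py <<'E'
u=np.array([.275,-.961,0]); w=np.array([.961,.275,0]); dn=np.array([0,0,-1.])
def Rp(deg):
    a=np.radians(deg); z=np.cos(a)*dn+np.sin(a)*u; return np.c_[np.cross(w,z),w,z]
E
python3 - <<'E'
from h import *
print(Rp(0),Rp(35)); print(shift([.547,-.194,.25],Rp(35)))
E
```

```text
[[-0.275  0.961  0.   ]
 [ 0.961  0.275  0.   ]
 [ 0.     0.    -1.   ]] [[-0.225  0.961  0.158]
 [ 0.787  0.275 -0.551]
 [-0.573  0.    -0.819]]
(array([ 0.48 , -0.324, -0.035]), array([-0.485, -0.474, -1.539]))
```

Request:
arm_command(plan="0.06 -0.04 -0.035 -0.05 -0.05 -0.17 -1; 0.11 -0.075 -0.035 -0.1 -0.1 -0.35 -1; 0.16 -0.11 -0.035 -0.16 -0.16 -0.52 -1; 0.21 -0.14 -0.035 -0.22 -0.21 -0.68 -1; 0.26 -0.17 -0.035 -0.27 -0.26 -0.85 -1")

```text
time: 3.18
eef_pos: [0.3711, -0.4003, 0.2504]
ee_rot: [[0.43, 0.903, -0.026], [0.839, -0.41, -0.358], [-0.334, 0.132, -0.933]]
force: [1.2, -1.2, 0.4]
grip_width: 0.044
grasp_force: 0.0
```

Run:
```python
from h import *
o=get_obs();print(o["eef_pos"],o["joint_pos"]); print(shift([.547,-.194,.25],Rp(35)))
```

```text
[ 0.371 -0.4    0.25 ] [ 0.796  0.168 -0.251  1.993  0.486  0.87  -0.193]
(array([ 0.249,  0.074, -0.078]), array([-0.211, -0.209, -0.685]))
```

Request:
arm_command(plan="0.05 0.015 -0.016 -0.05 -0.05 -0.15 -1; 0.1 0.03 -0.03 -0.1 -0.1 -0.3 -1; 0.15 0.045 -0.047 -0.14 -0.14 -0.45 -1; 0.2 0.06 -0.06 -0.18 -0.18 -0.6 -1; 0.249 0.074 -0.078 -0.211 -0.209 -0.685 -1")

```text
time: 3.8
eef_pos: [0.5474, -0.1952, 0.2497]
ee_rot: [[-0.224, 0.962, 0.155], [0.79, 0.273, -0.55], [-0.571, -0.001, -0.821]]
force: [0.5, -0.7, 0.1]
grip_width: 0.0006
grasp_force: 0.0
```

Run:
```python
from h import *
o=get_obs();print(o["joint_pos"]); print(shift([.547,-.194,.25],Rp(35)),shift([.547,-.194,.085],Rp(35)))
```

```text
[ 0.368  0.283 -0.473  1.971  0.9    1.006 -0.345]
(array([ 0.001, -0.   , -0.001]), array([-0.002, -0.002, -0.002])) (array([ 0.095, -0.   ,  0.134]), array([-0.002, -0.002, -0.002]))
```

Request:
arm_command(plan="0.02 0 0.03 0 0 0 -1; 0.045 0 0.065 0 0 0 -1; 0.07 0 0.1 0 0 0 -1; 0.095 0 0.134 0 0 0 -1; 0.095 0 0.134 0 0 0 -1")

```text
time: 4.42
eef_pos: [0.5444, -0.1949, 0.0827]
ee_rot: [[-0.225, 0.963, 0.149], [0.791, 0.27, -0.549], [-0.568, -0.005, -0.823]]
force: [-0.3, 0.7, 0.3]
grip_width: 0.0003
grasp_force: 0.0
```

Run:
```python
from h import *
o=get_obs();print(o["joint_pos"])
for d in (.02,.04): print(shift(o["eef_pos"]-d*u))
save(read_camera("scene"),"pics/s1.png")
```

```text
[ 0.269  0.547 -0.374  2.079  1.211  0.848 -0.752]
(array([ 0.016, -0.   , -0.011]), array([0., 0., 0.]))
(array([ 0.033, -0.   , -0.023]), array([0., 0., 0.]))
```

View pics/s1.png

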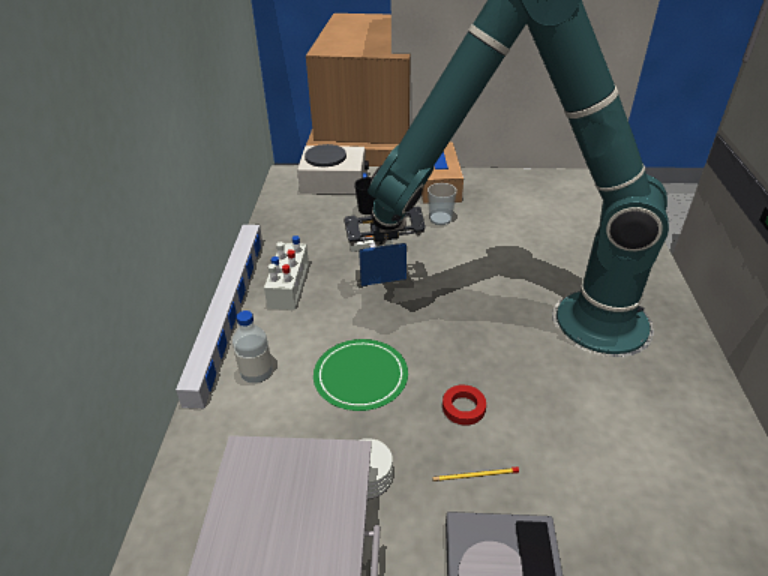

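The fingers are behind the plate (383,263), and the gripper leans over it at about (385,228). Next I pull slowly.

Request:
arm_command(plan="0.01 0 -0.007 0 0 0 -1; 0.02 0 -0.014 0 0 0 -1; 0.03 0 -0.021 0 0 0 -1; 0.037 0 -0.026 0 0 0 -1; 0.044 0 -0.031 0 0 0 -1")

```text
time: 5.1
eef_pos: [0.532, -0.1424, 0.0861]
ee_rot: [[-0.221, 0.963, 0.155], [0.791, 0.27, -0.549], [-0.57, 0.001, -0.822]]
force: [0.6, -0.0, 0.1]
grip_width: 0.0006
grasp_force: 0.4
```

Run:
```python
from h import *
save(read_camera("scene"),"pics/s2.png")
```

```text
(no output)
```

View pics/s2.png

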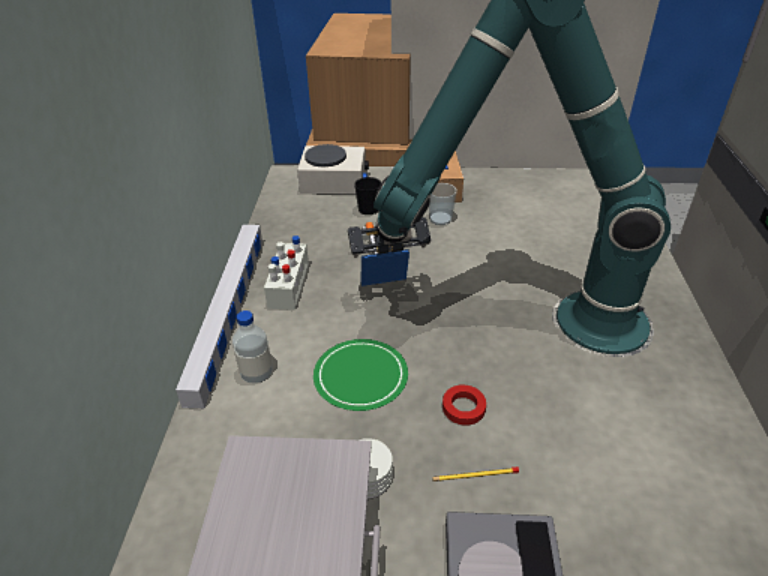

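It is tilting: the knob has risen to (369,226). I keep pulling.

Request:
arm_command(plan="0.008 0 -0.006 0 0 0 -1; 0.016 0 -0.011 0 0 0 -1; 0.024 0 -0.017 0 0 0 -1; 0.031 0 -0.022 0 0 0 -1; 0.035 0 -0.025 0 0 0 -1")

```text
time: 5.78
eef_pos: [0.5202, -0.1011, 0.0863]
ee_rot: [[-0.222, 0.963, 0.154], [0.791, 0.27, -0.549], [-0.57, 0.0, -0.822]]
force: [-0.0, 0.6, 0.1]
grip_width: 0.0003
grasp_force: 0.0
```

Run:
```python
from h import *
print(get_obs()["joint_pos"])
cs=[read_camera("scene"),read_camera("top")]
k=[tip_of(c,"knob")[:1] for c in cs]; print(k)
if all(k): print(tri(cs,[x[0]["xy"] for x in k]))
c=cs[0]["img"][120:240,180:340,::-1]; cv2.imwrite("pics/s3.png",cv2.resize(c,None,fx=4,fy=4))
```

```text
[ 0.132  0.532 -0.446  2.119  1.141  0.944 -0.886]
[[{'xy': [254.6, 143.0], 'confidence': 0.77}], [{'xy': [296.5, 193.6], 'confidence': 0.95}]]
[ 0.531 -0.14   0.203]
```

View pics/s3.png

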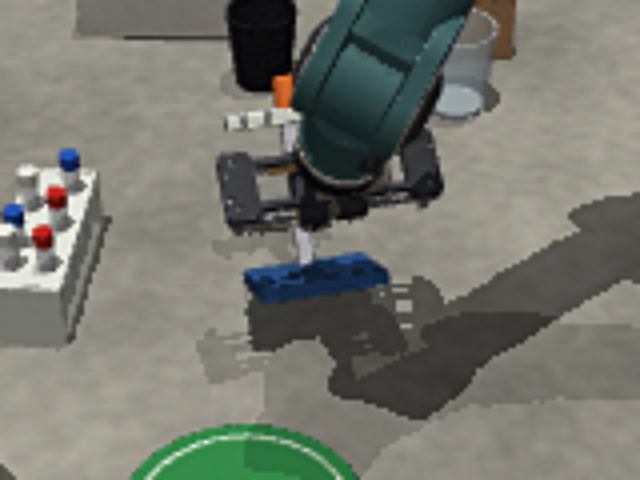

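It is mid-fall: the plate at (315,275) in the crop is leaning over and the post is rising. I move the fingers away from the post.

Request:
arm_command(plan="0.012 0 -0.02 0 0 0 -1; 0.024 0 -0.04 0 0 0 -1; 0.032 0 -0.06 0 0 0 -1; 0.032 0 -0.06 0 0 0 -1; 0.032 0 -0.06 0 0 0 -1")

```text
time: 6.6
eef_pos: [0.504, -0.044, 0.1176]
ee_rot: [[-0.221, 0.963, 0.154], [0.791, 0.269, -0.55], [-0.571, 0.001, -0.821]]
force: [1.2, -1.0, 0.2]
grip_width: 0.0003
grasp_force: 0.0
```

Request:
arm_command(plan="0 0 -0.05 0 0 0 -1; 0 0 -0.1 0 0 0 -1; 0 0 -0.15 0 0 0 -1; 0 0 -0.18 0 0 0 -1; 0 0 -0.18 0 0 0 0.2")

```text
time: 7.22
eef_pos: [0.477, 0.056, 0.2665]
ee_rot: [[-0.22, 0.963, 0.157], [0.792, 0.27, -0.548], [-0.57, 0.004, -0.821]]
force: [-0.3, -0.5, -1.4]
grip_width: 0.0081
grasp_force: 0.0
```

Run:
```python
from h import *
print(get_obs()["joint_pos"])
cs=[read_camera("scene"),read_camera("top")]
for n in("knob","bar","plate","stand","mat"):
    k=[tip_of(c,n)[:1] for c in cs]; print(n,k)
    if all(k): print(tri(cs,[x[0]["xy"] for x in k]))
    if n=="knob" and k[1]: print(ray(cs[1],k[1][0]["xy"],.18))
a=[cv2.resize(c["img"][120:260,180:340,::-1],None,fx=2.5,fy=2.5) for c in cs]
cv2.imwrite("pics/s4.png",np.hstack(a))
```

```text
[-0.01   0.274 -0.653  1.967  0.751  1.317 -0.726]
knob [[{'xy': [257.9, 151.2], 'confidence': 0.95}], [{'xy': [286.1, 198.2], 'confidence': 0.62}]]
[ 0.52  -0.111  0.188]
[ 0.524 -0.112  0.18 ]
bar [[{'xy': [257.5, 157.3], 'confidence': 0.88}], [{'xy': [288.6, 198.1], 'confidence': 0.76}]]
[ 0.524 -0.121  0.155]
plate [[{'xy': [261.4, 197.6], 'confidence': 0.7}], [{'xy': [271.9, 210.1], 'confidence': 0.66}]]
[ 0.512 -0.077 -0.001]
stand [[{'xy': [263.0, 197.8], 'confidence': 0.66}], [{'xy': [271.7, 212.8], 'confidence': 0.6}]]
[ 0.504 -0.076 -0.002]
mat [[{'xy': [241.8, 248.2], 'confidence': 0.8}], [{'xy': [194.6, 194.3], 'confidence': 0.91}]]
[0.57  0.182 0.001]
```

View pics/s4.png

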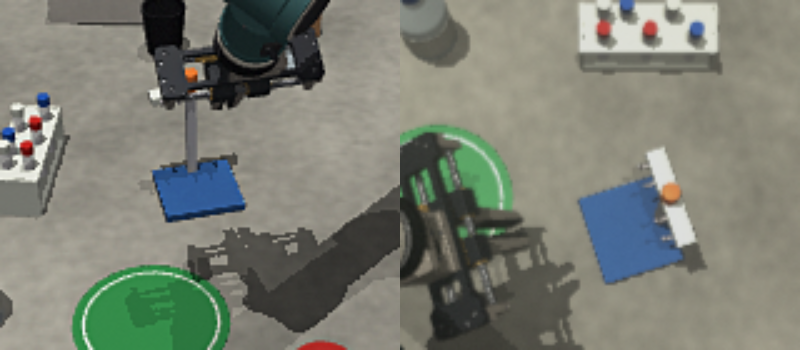

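The stand is upright, with its base in the right-hand crop at (630,230) and the knob at (671,192). I refine the knob and the yaw and plan the grasp.

```bash
cat >> h.py <<'E'
Rg=np.c_[np.cross(u,dn),u,dn]
def blob(c,lo,hi,box):
    m=cv2.inRange(cv2.cvtColor(c["img"],cv2.COLOR_RGB2HSV),lo,hi); k=np.zeros_like(m); a,b,d,e=box; k[b:e,a:d]=m[b:e,a:d]
    return np.argwhere(k)[:,::-1].astype(np.float32)
E
python3 - <<'E'
from h import *
c=read_camera("top")
k=blob(c,(3,130,100),(18,255,255),(270,180,310,215)); print(len(k),ray(c,k.mean(0),.185))
p=blob(c,(100,100,40),(125,255,255),(240,170,310,240)); r=cv2.minAreaRect(p);bx=cv2.boxPoints(r)
print([ray(c,q,.014)[:2] for q in bx])
print(shift([.524,-.113,.28],Rg))
E
```

```text
42 [ 0.527 -0.117  0.185]
[array([ 0.556, -0.01 ]), array([ 0.586, -0.114]), array([ 0.472, -0.144]), array([ 0.443, -0.042])]
(array([-0.152,  0.001,  0.088]), array([0.474, 0.476, 1.512]))
```

Request:
arm_command(plan="-0.03 0 0.018 0.05 0.05 0.16 1; -0.06 0 0.035 0.1 0.1 0.32 1; -0.09 0 0.05 0.15 0.15 0.48 1; -0.12 0 0.07 0.2 0.2 0.64 1; -0.152 0.001 0.088 0.25 0.25 0.8 1")

```text
time: 8.5
eef_pos: [0.5247, -0.114, 0.2799]
ee_rot: [[0.541, 0.84, -0.045], [0.794, -0.528, -0.301], [-0.277, 0.127, -0.953]]
force: [1.2, 0.3, -0.5]
grip_width: 0.092
grasp_force: 0.0
```

Run:
```python
from h import *
print(shift([.526,-.115,.28],Rg),get_obs()["joint_pos"])
```

```text
(array([-0.   ,  0.002,  0.   ]), array([0.224, 0.223, 0.707])) [ 0.33   0.27  -0.434  1.796  0.442  1.213 -0.855]
```

Request:
arm_command(plan="0 0.002 0 0.05 0.05 0.16 1; 0 0.002 0 0.1 0.1 0.32 1; 0 0.002 0 0.15 0.15 0.48 1; 0 0.002 0 0.2 0.2 0.63 1; 0 0.002 0 0.224 0.223 0.707 1")

```text
time: 9.12
eef_pos: [0.5258, -0.1151, 0.28]
ee_rot: [[0.961, 0.275, -0.001], [0.275, -0.961, -0.001], [-0.001, 0.001, -1.0]]
force: [-0.1, -0.7, -0.5]
grip_width: 0.0921
grasp_force: 0.0
```

Run:
```python
from h import *
print(shift([.526,-.115,.174],Rg),get_obs()["joint_pos"])
```

```text
(array([ 0.   , -0.   ,  0.106]), array([0.001, 0.001, 0.   ])) [ 0.451  0.243 -0.352  1.783  0.093  1.132 -1.223]
```

Request:
arm_command(plan="0 0 0.03 0 0 0 1; 0 0 0.06 0 0 0 1; 0 0 0.09 0 0 0 1; 0 0 0.106 0 0 0 1; 0 0 0.106 0 0 0 1")

```text
time: 9.75
eef_pos: [0.5253, -0.1142, 0.1731]
ee_rot: [[0.96, 0.28, -0.004], [0.28, -0.96, -0.001], [-0.004, 0.0, -1.0]]
force: [0.0, 0.1, -0.1]
grip_width: 0.0919
grasp_force: 0.0
```

Request:
arm_command(plan="0 0 0 0 0 0 0; 0 0 0 0 0 0 -0.3; 0 0 0 0 0 0 -0.6; 0 0 0 0 0 0 -1; 0 0 0 0 0 0 -1", force=20)

```text
time: 10.38
eef_pos: [0.5259, -0.1143, 0.1741]
ee_rot: [[0.96, 0.28, -0.002], [0.28, -0.96, -0.002], [-0.002, 0.001, -1.0]]
force: [0.2, -0.7, 0.6]
grip_width: 0.0442
grasp_force: 0.0
```

Request:
arm_command(plan="0 0 0 0 0 0 -1; 0 0 0 0 0 0 -1; 0 0 0 0 0 0 -1; 0 0 0 0 0 0 -1; 0 0 0 0 0 0 -1", force=55)

```text
time: 11.0
eef_pos: [0.5261, -0.115, 0.1741]
ee_rot: [[0.96, 0.279, -0.001], [0.279, -0.96, -0.003], [-0.002, 0.002, -1.0]]
force: [1.6, -3.2, 0.0]
grip_width: 0.0207
grasp_force: 55.0
```

Request:
arm_command(plan="0 0 -0.004 0 0 0 -1; 0 0 -0.008 0 0 0 -1; 0 0 -0.012 0 0 0 -1; 0 0 -0.015 0 0 0 -1; 0 0 -0.015 0 0 0 -1")

```text
time: 11.62
eef_pos: [0.5259, -0.1142, 0.1891]
ee_rot: [[0.96, 0.28, -0.001], [0.28, -0.96, -0.002], [-0.002, 0.001, -1.0]]
force: [-0.5, -0.3, -6.7]
grip_width: 0.0202
grasp_force: 55.0
```

Run:
```python
from h import *
o=get_obs();print(o["force"],o["moment"],o["joint_pos"])
c=read_camera("scene");ct=read_camera("top")
a=[cv2.resize(x["img"][100:240,180:340,::-1],None,fx=2.5,fy=2.5) for x in(c,ct)]
cv2.imwrite("pics/s5.png",np.hstack(a))
k=np.array([.526,-.115,0]); d=np.array([.570,.188,0])-(k-.041*u); print(d)
print(shift(o["eef_pos"]+d))
```

```text
[-0.477 -0.289 -6.734] [-0.279 -0.128  0.046] [ 0.433  0.338 -0.342  1.883  0.14   0.944 -1.261]
[0.055 0.264 0.   ]
(array([ 0.127, -0.238, -0.001]), array([0., 0., 0.]))
```

View pics/s5.png

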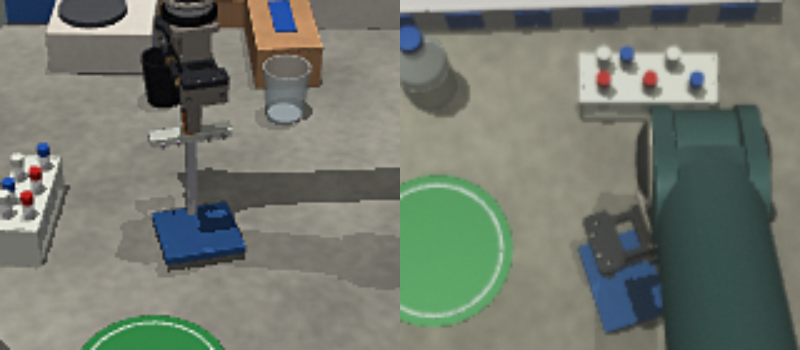

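The stand is lifted cleanly: the left crop shows the base at (198,237), level. I carry it to the mat.

Request:
arm_command(plan="0.007 -0.013 0 0 0 0 -1; 0.02 -0.038 0 0 0 0 -1; 0.035 -0.066 0 0 0 0 -1; 0.05 -0.094 0 0 0 0 -1; 0.063 -0.119 0 0 0 0 -1")

```text
time: 12.35
eef_pos: [0.5531, 0.0204, 0.1886]
ee_rot: [[0.96, 0.281, -0.002], [0.281, -0.96, -0.001], [-0.002, 0.0, -1.0]]
force: [0.5, 0.5, -6.7]
grip_width: 0.0209
grasp_force: 55.0
```

Request:
arm_command(plan="0.014 -0.028 0 0 0 0 -1; 0.029 -0.056 0 0 0 0 -1; 0.044 -0.084 0 0 0 0 -1; 0.057 -0.107 0 0 0 0 -1; 0.063 -0.119 0 0 0 0 -1")

```text
time: 12.98
eef_pos: [0.5798, 0.1527, 0.1882]
ee_rot: [[0.959, 0.283, -0.002], [0.283, -0.959, -0.0], [-0.002, -0.001, -1.0]]
force: [0.0, 0.1, -6.8]
grip_width: 0.0212
grasp_force: 55.0
```

Run:
```python
from h import *
o=get_obs();print(o["joint_pos"],o["force"])
c=read_camera("scene");ct=read_camera("top")
a=[cv2.resize(x["img"][140:280,140:300,::-1],None,fx=2.5,fy=2.5) for x in(c,ct)]
cv2.imwrite("pics/s6.png",np.hstack(a))
e=np.array([.526,-.115,0])+[.055,.264,0]
print(shift([e[0],e[1],.1735],Rg))
```

```text
[ 0.003  0.453 -0.414  1.733  0.21   1.002 -1.772] [ 0.043  0.083 -6.833]
(array([0.   , 0.003, 0.015]), array([-0.   ,  0.002,  0.008]))
```

View pics/s6.png

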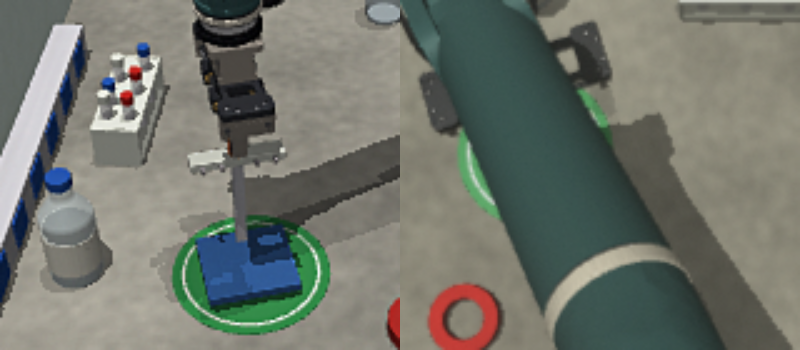

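The base is centred over the mat at (250,268), with the white ring visible all round it. I lower it to contact.

Request:
arm_command(plan="0 0.002 0.004 0 0 0 -1; 0 0.003 0.008 0 0 0 -1; 0 0.003 0.011 0 0 0 -1; 0 0.003 0.013 0 0 0 -1; 0 0.003 0.0145 0 0 0 -1")

```text
time: 13.7
eef_pos: [0.5814, 0.1459, 0.1743]
ee_rot: [[0.96, 0.279, -0.001], [0.279, -0.96, -0.003], [-0.002, 0.002, -1.0]]
force: [-0.3, -2.3, 0.3]
grip_width: 0.0206
grasp_force: 55.0
```

Request:
arm_command(plan="0 0 0 0 0 0 -1; 0 0 0 0 0 0 -1; 0 0 0 0 0 0 -1; 0 0 0 0 0 0 -1; 0 0 0 0 0 0 -1", force=15)

```text
time: 14.32
eef_pos: [0.5817, 0.1463, 0.1745]
ee_rot: [[0.96, 0.28, -0.0], [0.28, -0.96, -0.002], [-0.001, 0.002, -1.0]]
force: [0.6, -2.7, 1.1]
grip_width: 0.0218
grasp_force: 15.0
```

Request:
arm_command(plan="0 0 0 0 0 0 -0.4; 0 0 0 0 0 0 -0.3; 0 0 0 0 0 0 0; 0 0 0 0 0 0 0.5; 0 0 0 0 0 0 1", force=5)

```text
time: 14.95
eef_pos: [0.581, 0.1467, 0.1738]
ee_rot: [[0.96, 0.28, -0.002], [0.28, -0.96, -0.002], [-0.002, 0.001, -1.0]]
force: [1.0, -0.1, 0.3]
grip_width: 0.0606
grasp_force: 0.0
```

Request:
arm_command(plan="0 0 0 0 0 0 1; 0 0 -0.03 0 0 0 1; 0 0 -0.08 0 0 0 1; 0 0 -0.13 0 0 0 1; 0 0 -0.16 0 0 0 1")

```text
time: 15.58
eef_pos: [0.5819, 0.1472, 0.3369]
ee_rot: [[0.96, 0.28, 0.002], [0.28, -0.96, -0.001], [0.001, 0.001, -1.0]]
force: [1.1, 0.5, -0.8]
grip_width: 0.0919
grasp_force: 0.0
```

Request:
arm_command(plan="0 0.05 0 0 0 0 1; 0 0.11 0 0 0 0 1; 0 0.17 0 0 0 0 1; 0 0.22 0 0 0 0 1; 0 0.25 0 0 0 0 1")

```text
time: 16.2
eef_pos: [0.6515, -0.0968, 0.3338]
ee_rot: [[0.961, 0.276, -0.002], [0.276, -0.961, -0.003], [-0.003, 0.002, -1.0]]
force: [-0.4, -0.2, -0.1]
grip_width: 0.0921
grasp_force: 0.0
```

Request:
arm_command(plan="0 0 0 0 0 0 1; 0 0 0 0 0 0 1; 0 0 0 0 0 0 1; 0 0 0 0 0 0 1; 0 0 0 0 0 0 1")

```text
time: 16.82
eef_pos: [0.6512, -0.0925, 0.3344]
ee_rot: [[0.96, 0.281, -0.001], [0.281, -0.96, -0.002], [-0.002, 0.001, -1.0]]
force: [0.1, -0.1, 0.2]
grip_width: 0.0918
grasp_force: 0.0
```

Run:
```python
from h import *
c=read_camera("scene");ct=read_camera("top")
cv2.imwrite("pics/s7.png",np.hstack([cv2.resize(x["img"][110:330,80:340,::-1],None,fx=1.5,fy=1.5) for x in(c,ct)]))
p=blob(ct,(100,100,40),(125,255,255),(160,160,230,240))
bx=cv2.boxPoints(cv2.minAreaRect(p)); print([ray(ct,q,.014)[:2] for q in bx])
g=blob(ct,(45,100,40),(80,255,255),(150,160,235,240)); print(len(g)and ray(ct,cv2.minEnclosingCircle(g)[0],0))
```

```text
[array([0.611, 0.251]), array([0.64 , 0.147]), array([0.526, 0.114]), array([0.498, 0.217])]
[0.566 0.186 0.   ]
```

View pics/s7.png

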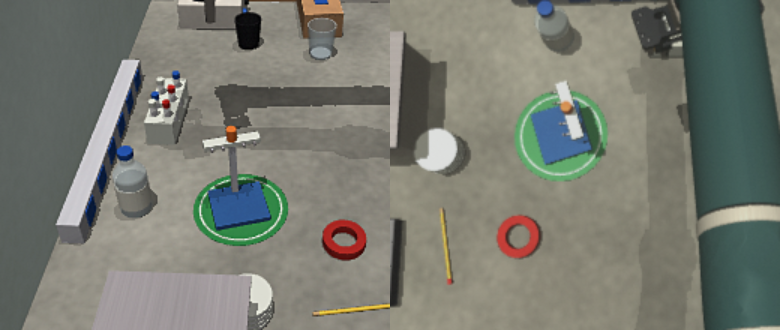

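The stand is upright with its base at (240,205) in the middle of the mat. I measure its centre at (0.569, 0.182) against the mat's (0.566, 0.186). Nothing else appears to have moved.

```bash
python3 -c "
from bench import *
print(finish_job())"
```

```text
the job is handed in; nothing more can be done
None
```

The stand is upright and released on the green mat, about 5 mm from the mat's centre by my measurement; the bystanders I could see look unmoved, and the job is handed in (no verdict was returned).

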